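# Close up a tube incubator: retaining flap, then cover

## Task

Close up the tube incubator on the bench: first push the upright metal retaining flap down flat over the tubes, then, from the other side, swing the white cover fully shut over it, without slamming it. Only push, with the fingers, and lift nothing: leave the tubes in their holes, and the bottle, jar and tip box where they stand.

Things in the scene. Friction and masses are not known exactly. Their poses are not given: they have to be found in the camera images.
- incubator: cream instrument, fixed, yaw within 0.6 rad. Origin at bench height under the centre of its well. Axes: x along both hinges (away from the robot at yaw 0), y from flap side to cover side, z up. Housing x -150 to 95, y -100 to 100 mm; rim 78 mm high; console 66 mm high at x -150 to -95. Well 124 (x) by 136 mm (y); in it an aluminium block with six tube holes, top 50 mm above the bench
- flap (a joint): flap angle (rad): 0 = flat over the well, on a stop 7 mm above the tube caps; 1.57 = upright; 1.9 at most. Plain aluminium plate 110 mm wide (along x), 105 mm from hinge to free edge, 5 mm thick, 60 g, hinged on the -y side of the well, folds towards +y. Stiff hinge: stays at any angle, about 1 N at the free edge moves it
- flap_hinge (a point): middle of the flap's hinge line, mid-thickness of the plate: x 0, y -75, z 76.5 mm in the incubator's axes; does not move on the incubator
- flap_edge (a point): middle of the flap's free edge, 105 mm from the hinge, on the plate's outer face (the face turned away from the tubes: towards -y when upright, upward when flat)
- cover (a joint): cover angle (rad): 0 = fully shut on the rim, 1.57 = on edge, 2.1 at most; starts at 1.65 to 2.0, leaning outward. White shallow shell 180 mm wide (x), 180 mm from hinge to free edge, 30 mm thick, dark window in its flat outer face, 0.2 kg, hinged on the +y side, swings over towards -y. Stiff hinge: stays at any angle, does not fall; 3 to 4 N near the edge push it, right down to 0
- cover_hinge (a point): middle of the cover's hinge line: x 0, y +90, z 79 mm in the incubator's axes; it lies in the plane of the cover's underside, so the flat outer face lies 30 mm beyond it; does not move on the incubator
- cover_edge (a point): middle of the cover's free edge, 180 mm from the hinge line, on the outer face (turned towards +y when open, upward when shut)
- tube0: capped plastic tube standing loose in a hole of the block, 15 mm across, 50 mm tall, white cap 18 mm across and 13 mm high; origin at the centre of its underside, 17 mm above the bench, so the cap's top is 67 mm above the bench, below the rim. Leave it there
- tube1: capped plastic tube standing loose in a hole of the block, 15 mm across, 50 mm tall, white cap 18 mm across and 13 mm high; origin at the centre of its underside, 17 mm above the bench, so the cap's top is 67 mm above the bench, below the rim. Leave it there
- tube2: capped plastic tube standing loose in a hole of the block, 15 mm across, 50 mm tall, white cap 18 mm across and 13 mm high; origin at the centre of its underside, 17 mm above the bench, so the cap's top is 67 mm above the bench, below the rim. Leave it there
- bottle: bystander: white bottle with a blue cap, 56 mm across, 110 mm tall, loose on the bench near the incubator; origin at the centre of its underside
- jar: bystander: amber jar with a black cap, 62 mm across, 75 mm tall, loose on the bench near the incubator; origin at the centre of its underside
- tipbox: bystander: closed grey box of pipette tips with a white lid, 70 by 55 by 60 mm high, loose on the bench near the incubator; origin at the centre of its underside

How it is judged:
By the outcome, as a careful person would: the job done as asked, in the order asked, and still so for the second after the job is handed in, with the robot touching nothing.
It also fails if it takes over 56 s, if anything falls off the work surface, if the arm or the gripper's body presses on something with over 40 N, if the wrist force passes 120 N, or if a joint passes its speed limit or range.

## Robot

A 6-joint arm with a two-finger parallel gripper is mounted at the origin on the work surface. World frame = base frame: x ahead of the robot, y to its left, z up, the work surface at z = 0. Lengths are in m, angles in rad, forces in N, time in s.
With the tool pointing down it reaches from about 0.3 to 0.875 m from the base axis. Payload 6.4 kg.
Tool frame: the origin (TCP) lies between the finger pads; the fingertips stand 8 mm ahead of it and the grasp point (between the pads) lies 11 mm behind it; z points along the fingers, y is the direction in which the jaws open and shut (so a half turn about z gives the same grasp; the last joint's range is limited). The gripper opens to 85 mm and grips with 20 to 120 N. Pads are 22 mm wide; open, the fingers measure 114 mm over their backs; the gripper's body (76 mm by 85 mm) begins 54 mm behind the grasp point. The pads swing forward as they close: fully open they stand 13 mm farther back than shut.
Start: joints at [0.9, 0.181, 1.607, -0, 1.354, -0.206], TCP at [0.258, 0.514, 0.239] pointing down, gripper open.
Joint ranges: [-2.99, 2.99], [-0.89, 2.07], [0.3, 2.58], [-1.14, 4.28], [0, 2.63], [-3.12, 3.12]. Speed limits (rad/s): [2.57, 2.57, 3.01, 3.14, 3.14, 3.14].

## Interface

Orientations are given as a unit quaternion [w, x, y, z].
In Python, from bench import monitor, viewer, workorder, spotter gives the robot as it stands. The module is installed in compiled form; this text tells all that it offers.
- The arm moves only by the tool move_arm, never from a script. Its argument "motion" is a list of rows, each a list of 3 entries, a list of its own where there are three numbers: the shift along the tool's x, y, z in units of 60 mm (1.0 is 60 mm), then the turn, a rotation vector about the tool's x, y, z in units of 8 degrees (1.0 is 8 degrees), then the opening in per cent of the stroke, from 0 (shut) to 100 (fully open). In form: [[[dx, dy, dz], [rx, ry, rz], grip], ...]. A call has 1 to 10 rows; each row is the pose to reach, as a shift and turn from the pose commanded when the call began, along the tool's axes at that moment; what a row does not reach only later rows make up. A row lasts 1/8 s, in which the tool goes at most 62.5 mm and 10.7 degrees, less where a joint would pass 70% of its speed; a pose out of reach is approached as far as the arm can. A call with a gripper value outside its range is refused whole. The fingers move at their own pace and stop on an object; the grip force is fixed at half the most. Time passes only in rows, so rows that repeat a pose let the fingers close. It gives the time, the measured TCP pose, the force and the opening at its end, in the units of the state.
- monitor.get_obs(): the state, without advancing time (a new reading comes with each control period).
- viewer.camera(name): name is "scene" or "top" or "wrist"; returns the picture (480x640x3 uint8, blue, green, red); there is no depth.
- viewer.calibration(name): a dict with "fovy" (degrees; the focal length in pixels is half the picture's height over the tangent of half this angle, whatever the lens; pixels are square), "cx", "cy" (the principal point, pixels), "extrinsics" (4x4, takes a point from camera to world coordinates). Camera axes: x right, y down, z forward; pixel columns grow to the right and rows downward; lengths in m; the calibration is good to about 2 mm. A picture is of the moment at which its call begins: read the wrist's pose just before it. calibration takes no time and is no camera call; for the wrist camera it gives the pose at the moment of the call.
- workorder.hand_in(): hands the job in, once; it reports no verdict.
Trained networks look in the newest picture that a camera, given by its name, has taken for a name from the list of things; names that differ only in an ending like _2 or _b are one class to them, and where a whole thing is asked for, a point or a joint stands for the part that bears it (a point fixed in the world has none). Each returns a list of dicts, best first, with "score" (0 to 1); they miss things now and then, are a little off and sometimes report something else, mostly with a low value. They report only what shows in the picture. A call takes as long as a camera call.
- spotter.search_frame(camera, name): "centre" ([column, row] as shares, 0 to 1, of the picture: columns of its width, rows of its height, amid what is visible of it).
- spotter.outline_of(camera, name): "region" (480x640 bool, what is visible of it) and "centre" ([column, row] as shares, 0 to 1, of the picture: columns of its width, rows of its height, amid what is visible of it).
The state is a dict: "time_s": time; "q": joint angles; "dq": joint speeds; "joint_efforts": joint torques, N m; "eef_pos": TCP position; "eef_rot": TCP orientation; "wrist_force": force on the tool from outside, world axes, zero at the start; "torque": the same for the moment, N m; "opening": opening from 0.0 (shut) to 1.0 (fully open).
Only numpy, scipy, OpenCV 4.12 (cv2) and the standard library are available. Lean on these libraries where they do the work, as an engineer would, in place of code of your own. Each camera call takes 0.05 s, during which the arm holds its last target. There are 200 camera calls.

## Working session

There is one attempt and no reset: what is moved stays moved. The work goes in short steps, Python scripts to look and compute and a tool call to move; the robot and the scene stay as the last step left them, time stands still between calls to the robot, and variables do not carry over. Pictures are saved under pics/ and viewed, about 8 in all and at most 12, crops included, and the job is handed in when it is done.

Besides the shell and the picture viewer there is one more tool, called after "Emit:" as name(argument=value, ...), one argument or row to a line, values as JSON. move_arm: Moves the arm, as the interface text tells. Its arguments: {"type":"object","properties":{"motion":{"type":"array","items":{"type":"array"}}},"required":["motion"]}

```bash
mkdir -p pics; python3 - <<'E'
from bench import monitor, viewer, spotter
import cv2,numpy as np
o=monitor.get_obs();print(o['time_s'],o['eef_pos'],o['eef_rot'])
for c in ("scene","top"):
    im=viewer.camera(c);cv2.imwrite(f"pics/{c}0.png",im)
    k=viewer.calibration(c);print(c,k['fovy'],k['cx'],k['cy'],np.round(k['extrinsics'],3).tolist())
    for n in ("incubator","flap_hinge","flap_edge","cover_hinge","cover_edge","tube0","bottle","jar","tipbox"):
        r=spotter.search_frame(c,n)
        print(n,[(round(d['score'],2),round(d['centre'][0]*640),round(d['centre'][1]*480)) for d in r[:3]])
print(monitor.get_obs()['time_s'])
E
```

```text
0.0 [0.25737998 0.51358221 0.2383779 ] [-3.65665742e-04  2.30287094e-01  9.73122336e-01 -7.99701106e-04]
scene 48.01632796490041 319.17916366663064 243.86261157708844 [[0.331, 0.614, -0.716, 1.164], [0.944, -0.218, 0.25, -0.183], [-0.003, -0.758, -0.652, 0.656], [0.0, 0.0, 0.0, 1.0]]
incubator [(0.88, 284, 257)]
flap_hinge [(0.85, 208, 244)]
flap_edge [(0.88, 209, 244)]
cover_hinge [(0.72, 345, 216)]
cover_edge [(0.71, 345, 214)]
tube0 [(0.72, 237, 254), (0.52, 259, 268), (0.44, 236, 285)]
bottle [(0.6, 426, 261)]
jar [(0.96, 132, 259), (0.72, 258, 270), (0.21, 346, 217)]
tipbox [(0.83, 111, 323)]
top 43.40572005638667 323.889537776715 239.27041335706306 [[-0.005, -0.993, 0.117, 0.423], [-1.0, 0.004, -0.01, 0.029], [0.009, -0.117, -0.993, 1.059], [0.0, 0.0, 0.0, 1.0]]
incubator [(0.83, 346, 245), (0.21, 209, 212)]
flap_hinge [(0.64, 422, 252)]
flap_edge [(0.95, 422, 250)]
cover_hinge [(0.79, 288, 216)]
cover_edge [(0.55, 292, 212), (0.25, 488, 320)]
tube0 [(0.66, 392, 271), (0.63, 290, 214), (0.58, 374, 246)]
bottle [(0.95, 211, 212)]
jar [(0.81, 487, 319)]
tipbox [(0.84, 512, 238)]
1.0
```

View pics/scene0.png

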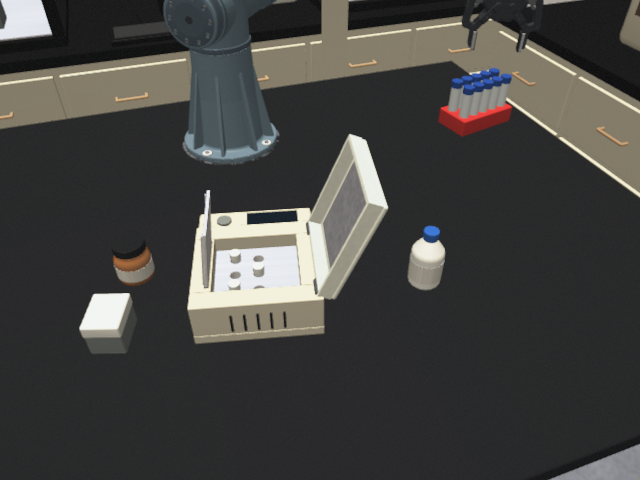

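View pics/top0.png

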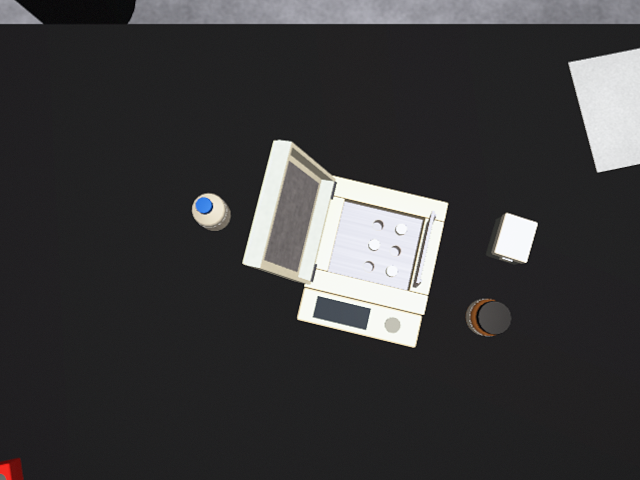

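The scene camera looks back at the robot: flap upright on the left (209,244), cover leaning right with its edge near (383,207), bottle at (426,261). In the top view the rim corners are at (448,203) and (425,314), and the console corners at (415,347) and (297,317). Next I fit the incubator pose and the cover angle.

```bash
cat > h.py <<'E'
import numpy as np
from scipy.spatial.transform import Rotation as R
from bench import monitor, viewer, spotter
def proj(c,P):
    k=viewer.calibration(c);f=240/np.tan(np.radians(k['fovy'])/2)
    E=k['extrinsics'];p=(np.asarray(P)-E[:3,3])@E[:3,:3]
    return np.c_[f*p[:,0]/p[:,2]+k['cx'],f*p[:,1]/p[:,2]+k['cy']]
def inc2w(P,pose):
    x,y,t=pose;P=np.asarray(P)/1000.
    return P@R.from_rotvec([0,0,t]).as_matrix().T+[x,y,0]
def cov(x,r,n,a): return [x,90-r*np.cos(a)+n*np.sin(a),79+r*np.sin(a)+n*np.cos(a)]
def flap(x,r,n,a): return [x,-75+r*np.cos(a)-n*np.sin(a),76.5+r*np.sin(a)+n*np.cos(a)]
E
python3 - <<'E'
from h import *
import cv2
from scipy.optimize import least_squares
T=[((95,-100,78),(448,203)),((-95,-100,78),(425,314)),((-150,-100,66),(415,347)),((-150,100,66),(297,317))]
TC=[((90,180,30),(275,140)),((-90,180,30),(243,265)),((90,180,0),(291,142))]
TF=[((55,105,0),(433,212)),((-55,105,0),(416,286))]
S=[((95,-100,78),(192,303)),((95,-100,0),(195,338)),((95,100,0),(322,333))]
SC=[((-90,180,30),(361,139)),((90,180,30),(383,207))]
def res(v,full=False):
    p=v[:3];o=[]
    for c,A,B,F in(("top",T,TC,TF),("scene",S,SC,[])):
        P=[a for a,_ in A]+[cov(*a,v[3]) for a,_ in B]+[flap(*a,v[4]) for a,_ in F]
        o.append(proj(c,inc2w(P,p))-np.array([b for _,b in A+B+F]))
    return np.round(np.vstack(o),1) if full else np.vstack(o).ravel()
s=least_squares(res,[.42,0,-.22,1.8,1.57],loss='soft_l1');print(s.x);print(res(s.x,1).tolist())
np.save('pose.npy',s.x)
for n,uv,z in(("bottle",(204,205),.11),("jar",(495,318),.075),("tipbox",(516,237),.06)):
    k=viewer.calibration("top");f=240/np.tan(np.radians(k['fovy'])/2);E=k['extrinsics']
    d=E[:3,:3]@[(uv[0]-k['cx'])/f,(uv[1]-k['cy'])/f,1];w=E[:3,3]+d*(z-E[2,3])/d[2]
    print(n,w,'inc',(R.from_rotvec([0,0,-s.x[2]]).apply(w-[s.x[0],s.x[1],0])*1000).round())
im=cv2.imread('pics/top0.png')
E
```

```text
[ 0.52920952 -0.06845908 -0.24415568  1.94430273  1.43708046]
[[1.4, 0.7], [-0.6, 2.4], [0.7, 2.4], [-0.7, 3.1], [0.4, -0.2], [-0.0, -0.6], [3.4, 0.3], [-0.2, -0.7], [0.6, -2.3], [-4.9, 4.1], [0.3, 3.6], [2.2, -1.1], [5.2, -1.7], [5.2, -0.7]]
bottle [0.59093748 0.21001122 0.11      ] inc [ -7. 285. 110.]
jar [ 0.40954014 -0.25769283  0.075     ] inc [ -70. -213.   75.]
tipbox [ 0.54351276 -0.30251134  0.06      ] inc [  70. -224.   60.]
```

```bash
cat >> h.py <<'E'
def units(P,yaw=None):
    "P: fingertip-centre targets in incubator mm -> tool-axis units"
    o=monitor.get_obs();v=np.load('pose.npy');w,x,y,z=o['eef_rot'];M=R.from_quat([x,y,z,w])
    tip=o['eef_pos']+M.apply([0,0,.008])
    print('t',o['time_s'],'tip inc',(R.from_rotvec([0,0,-v[2]]).apply(tip-[v[0],v[1],0])*1000).round(1),'F',np.round(o['wrist_force'],1),'open',round(o['opening'],2))
    c,s=np.cos(v[2]),np.sin(v[2]);D=np.c_[[-c,-s,0],[-s,c,0],[0,0,-1]]
    print('turn',np.round(np.degrees((M.inv()*R.from_matrix(D)).as_rotvec())/8,2))
    for p in np.atleast_2d(P): print(p,np.round(M.inv().apply(inc2w(p,v[:3])-tip)/.06,2))
E
python3 - <<'E'
from h import *
units([[0,400,360],[0,-150,330],[0,-150,240]])
v=np.load('pose.npy');print(flap(0,105,2.5,v[4]),flap(0,105,2.5,1.57))
E
```

```text
t 1.0 tip inc [-404.2  499.6  231.3] F [ 0.7 -0.6  0.4] open 1.0
turn [-0.   -0.   -1.58]
[  0 400 360] [-6.94 -0.14 -2.15]
[   0 -150  330] [-8.94 -9.09 -1.65]
[   0 -150  240] [-8.94 -9.09 -0.15]
[0, np.float64(-63.479319616611484), np.float64(180.8959957254291)] [0, np.float64(-77.41638490270259), np.float64(181.50195752461948)]
```

Emit:
move_arm(
  motion=[
    [[0,0,-1],[0,0,0],0],
    [[-0.7,-0.7,-1.7],[0,0,-0.8],0],
    [[-1.4,-1.4,-1.7],[0,0,-1.58],0],
    [[-2.1,-2.1,-1.7],[0,0,-1.58],0],
    [[-2.8,-2.8,-1.7],[0,0,-1.58],0],
    [[-3.5,-3.5,-1.7],[0,0,-1.58],0],
    [[-4.2,-4.2,-1.7],[0,0,-1.58],0],
    [[-4.9,-4.9,-1.7],[0,0,-1.58],0],
    [[-5.6,-5.6,-1.7],[0,0,-1.58],0],
    [[-6.3,-6.3,-1.7],[0,0,-1.58],0],
  ],
)

```text
time_s: 2.25
eef_pos: [0.4265, 0.0047, 0.3417]
eef_rot: [0.001, 0.122, 0.993, 0.0]
wrist_force: [1.5, 0.4, 0.1]
opening: 0.002
```

```bash
python3 - <<'E'
from h import *
units([[0,-150,330],[0,-150,170]])
E
```

```text
t 2.25 tip inc [-117.4   46.2  333.7] F [1.5 0.4 0.1] open 0.0
turn [ 0.    0.01 -0.  ]
[   0 -150  330] [-1.96 -3.27  0.06]
[   0 -150  170] [-1.95 -3.27  2.73]
```

Emit:
move_arm(
  motion=[
    [[-0.5,-0.8,0],[0,0,0],0],
    [[-1,-1.6,0],[0,0,0],0],
    [[-1.5,-2.4,0],[0,0,0],0],
    [[-1.95,-3.27,0],[0,0,0],0],
    [[-1.95,-3.27,0.8],[0,0,0],0],
    [[-1.95,-3.27,1.6],[0,0,0],0],
    [[-1.95,-3.27,2.4],[0,0,0],0],
    [[-1.95,-3.27,2.8],[0,0,0],0],
    [[-1.95,-3.27,2.8],[0,0,0],0],
  ],
)

```text
time_s: 3.38
eef_pos: [0.4909, -0.2111, 0.1712]
eef_rot: [-0.002, 0.122, 0.993, 0.001]
wrist_force: [0.4, -0.4, 1.3]
opening: 0.001
```

```bash
python3 - <<'E'
from h import *
import cv2
P=[flap(0,r,2.5,a) for r,a in((88,1.55),)]
units([[0,-95,165]]);cv2.imwrite('pics/s1.png',viewer.camera('scene')[60:400,60:500])
E
```

```text
t 3.375 tip inc [  -2.7 -147.6  163.2] F [ 0.4 -0.4  1.3] open 0.0
turn [ 0.01 -0.03 -0.  ]
[  0 -95 165] [-0.04  0.88 -0.03]
```

View pics/s1.png

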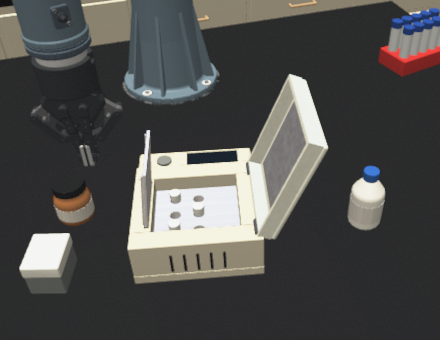

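The gripper hangs free on the flap side; flap edge is near crop (147,135), jar and box are clear. Next I compute the push arc.

```bash
python3 - <<'E'
from h import *
P=[]
for a in range(100,-1,-10):
    q=flap(0,88,2.5,np.radians(a));P.append([0,round(q[1]-9,1),round(q[2],1)])
units(P)
E
```

```text
t 3.425 tip inc [  -1.4 -148.1  165.1] F [ 0.1 -1.1  1. ] open 0.0
turn [ 0.   -0.01 -0.  ]
[   0.  -101.7  162.7] [-0.02  0.77  0.04]
[  0.  -86.5 164.5] [-0.02  1.03  0.01]
[  0.  -71.2 163.6] [-0.02  1.28  0.03]
[  0.  -56.3 160. ] [-0.02  1.53  0.09]
[  0.  -42.2 154. ] [-0.02  1.77  0.19]
[  0.  -29.3 145.5] [-0.02  1.98  0.33]
[  0.  -18.2 135. ] [-0.02  2.16  0.5 ]
[  0.   -9.  122.7] [-0.02  2.32  0.71]
[  0.   -2.2 108.9] [-0.02  2.43  0.94]
[ 0.   2.2 94.2] [-0.02  2.5   1.18]
[ 0.  4. 79.] [-0.02  2.53  1.44]
```

Emit:
move_arm(
  motion=[
    [[0,0.5,0.02],[0,0,0],0],
    [[0,0.9,0.02],[0,0,0],0],
    [[0,1.15,0.02],[0,0,0],0],
    [[0,1.4,0.06],[0,0,0],0],
    [[0,1.65,0.13],[0,0,0],0],
    [[0,1.87,0.25],[0,0,0],0],
    [[0,2.07,0.41],[0,0,0],0],
    [[0,2.24,0.6],[0,0,0],0],
    [[0,2.38,0.82],[0,0,0],0],
    [[0,2.47,1.06],[0,0,0],0],
  ],
)

```text
time_s: 4.68
eef_pos: [0.5281, -0.0676, 0.1085]
eef_rot: [-0.0, 0.122, 0.993, 0.0]
wrist_force: [-0.2, -0.8, -0.2]
opening: 0.002
```

```bash
python3 - <<'E'
from h import *
import cv2
units([[0,4,94],[0,5,79],[0,5,76]]);cv2.imwrite('pics/s2.png',viewer.camera('scene')[60:400,60:500])
E
```

```text
t 4.675 tip inc [ -1.3   0.6 100.5] F [-0.2 -0.8 -0.2] open 0.0
turn [ 0. -0.  0.]
[ 0  4 94] [-0.02  0.06  0.11]
[ 0  5 79] [-0.02  0.07  0.36]
[ 0  5 76] [-0.02  0.07  0.41]
```

View pics/s2.png

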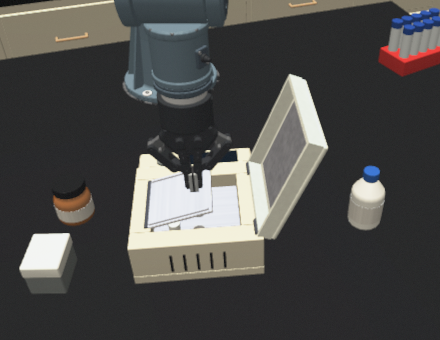

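The flap is nearly down, about 15° left, with its edge near crop (212,210) and the fingers on it. I press on slowly.

Emit:
move_arm(
  motion=[
    [[0,0.03,0.1],[0,0,0],0],
    [[0,0.05,0.2],[0,0,0],0],
    [[0,0.06,0.3],[0,0,0],0],
    [[0,0.07,0.36],[0,0,0],0],
    [[0,0.07,0.4],[0,0,0],0],
    [[0,0.07,0.43],[0,0,0],0],
  ],
)

```text
time_s: 5.48
eef_pos: [0.5295, -0.0643, 0.0863]
eef_rot: [-0.0, 0.122, 0.993, -0.0]
wrist_force: [-12.4, 3.7, 31.6]
opening: -0.001
```

Emit:
move_arm(
  motion=[
    [[0,0,-0.3],[0,0,0],0],
    [[0,0,-1.1],[0,0,0],0],
    [[0,0,-1.9],[0,0,0],0],
    [[0,0,-2.7],[0,0,0],0],
    [[0,0,-3.5],[0,0,0],0],
    [[0,0,-4.2],[0,0,0],0],
    [[0,0,-4.2],[0,0,0],0],
  ],
)

```text
time_s: 6.35
eef_pos: [0.5309, -0.0647, 0.3407]
eef_rot: [0.004, 0.122, 0.993, -0.001]
wrist_force: [0.5, -0.3, -0.0]
opening: -0.002
```

```bash
python3 - <<'E'
from h import *
import cv2
v=np.load('pose.npy')
units([[0,235,320],[0,235,195]]);cv2.imwrite('pics/s3.png',viewer.camera('scene')[60:400,60:500])
t=viewer.camera('top')
for s,e in((0,105),(0,90)): print(proj('top',inc2w([flap(55,105,2.5,0),flap(-55,105,2.5,0)],v[:3])))
cv2.imwrite('pics/t3.png',cv2.resize(t[120:370,180:540],None,fx=2,fy=2))
E
```

```text
t 6.35 tip inc [  0.8   4.  332.7] F [ 0.5 -0.3 -0. ] open -0.0
turn [-0.01  0.06 -0.  ]
[  0 235 320] [0.02 3.85 0.21]
[  0 235 195] [0.03 3.85 2.29]
[[367.32410689 208.33437644]
 [351.89144091 273.20631127]]
[[367.32410689 208.33437644]
 [351.89144091 273.20631127]]
```

View pics/s3.png

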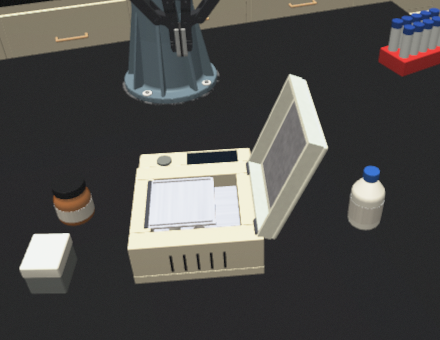

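Emit:
move_arm(
  motion=[
    [[0,0.6,0],[0,0,0],0],
    [[0,1.4,0],[0,0,0],0],
    [[0,2.2,0],[0,0,0],0],
    [[0,3.0,0],[0,0,0],0],
    [[0,3.8,0],[0,0,0],0],
    [[0,4.0,0],[0,0,0],0],
    [[0,4.0,0.8],[0,0,0],0],
    [[0,4.0,1.6],[0,0,0],0],
    [[0,4.0,2.1],[0,0,0],0],
    [[0,4.0,2.1],[0,0,0],0],
  ],
)

```text
time_s: 7.7
eef_pos: [0.5845, 0.1677, 0.2057]
eef_rot: [-0.004, 0.122, 0.992, -0.001]
wrist_force: [-0.7, 0.2, -0.1]
opening: 0.001
```

```bash
python3 - <<'E'
from h import *
import cv2
P=[]
for a in range(115,-1,-6):
    A=np.radians(a);q=cov(0,180,30,A) if a>90 else cov(0,160,30,A)
    P.append([0,round(q[1]+9,1),round(q[2]-(25 if a>90 else 0),1)])
units(P);cv2.imwrite('pics/s4.png',viewer.camera('scene')[60:400,60:500])
E
```

```text
t 7.7 tip inc [ -3.5 242.5 197.7] F [-0.7  0.2 -0.1] open 0.0
turn [-0.02 -0.06 -0.01]
[  0.  202.3 204.5] [-0.06 -0.67 -0.11]
[  0.  186.  214.4] [-0.06 -0.94 -0.28]
[  0.  168.7 222.6] [-0.06 -1.23 -0.41]
[  0.  150.7 229. ] [-0.06 -1.53 -0.52]
[  0.  132.1 233.4] [-0.06 -1.84 -0.59]
[  0.  114.9 241. ] [-0.05 -2.13 -0.72]
[  0.   97.9 241.8] [-0.06 -2.41 -0.73]
[  0.   80.9 240.8] [-0.06 -2.7  -0.71]
[  0.   64.1 238. ] [-0.06 -2.98 -0.66]
[  0.   47.7 233.5] [-0.06 -3.25 -0.59]
[  0.   31.8 227.3] [-0.06 -3.51 -0.48]
[  0.   16.7 219.4] [-0.06 -3.76 -0.35]
[  0.    2.4 210.1] [-0.06 -4.   -0.19]
[  0.  -10.7 199.2] [-0.06 -4.22 -0.01]
[  0.  -22.7 187.1] [-0.06 -4.42  0.19]
[  0.  -33.3 173.8] [-0.07 -4.6   0.41]
[  0.  -42.5 159.5] [-0.07 -4.75  0.65]
[  0.  -50.2 144.2] [-0.07 -4.88  0.91]
[  0.  -56.2 128.3] [-0.07 -4.97  1.17]
[  0.  -60.5 111.8] [-0.07 -5.05  1.45]
```

View pics/s4.png

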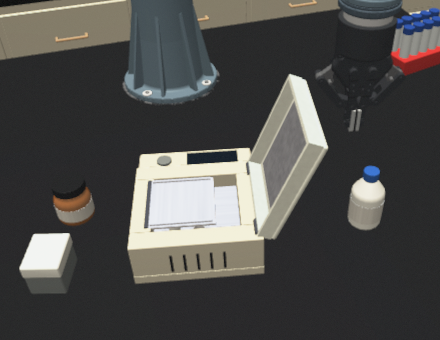

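The flap lies flat and the fingers stand beside the cover, well above the bottle. Now I push the cover along its arc.

Emit:
move_arm(
  motion=[
    [[0,-0.4,-0.15],[0,0,0],0],
    [[0,-0.67,-0.2],[0,0,0],0],
    [[0,-0.94,-0.36],[0,0,0],0],
    [[0,-1.23,-0.5],[0,0,0],0],
    [[0,-1.53,-0.6],[0,0,0],0],
    [[0,-1.84,-0.68],[0,0,0],0],
    [[0,-2.13,-0.74],[0,0,0],0],
    [[0,-2.41,-0.75],[0,0,0],0],
    [[0,-2.7,-0.74],[0,0,0],0],
    [[0,-2.98,-0.68],[0,0,0],0],
  ],
)

```text
time_s: 9.0
eef_pos: [0.5437, -0.006, 0.2508]
eef_rot: [0.0, 0.122, 0.993, -0.0]
wrist_force: [0.8, 0.9, 1.6]
opening: 0.001
```

```bash
python3 - <<'E'
from h import *
import cv2
P=[]
for a in range(61,-1,-6):
    A=np.radians(a);q=cov(0,155,30,A)
    P.append([0,round(q[1]+9,1),round(q[2],1)])
units(P);cv2.imwrite('pics/s5.png',viewer.camera('scene')[60:400,60:500])
E
```

```text
t 9.0 tip inc [ -1.   64.2 242.8] F [0.8 0.9 1.6] open 0.0
turn [-0.  0. -0.]
[  0.   50.1 229.1] [-0.02 -0.23  0.23]
[  0.   34.7 223.2] [-0.02 -0.49  0.33]
[  0.   20.  215.7] [-0.02 -0.74  0.45]
[  0.    6.1 206.7] [-0.02 -0.97  0.6 ]
[  0.   -6.7 196.2] [-0.02 -1.18  0.78]
[  0.  -18.4 184.5] [-0.02 -1.38  0.97]
[  0.  -28.8 171.7] [-0.02 -1.55  1.19]
[  0.  -37.8 157.8] [-0.02 -1.7   1.42]
[  0.  -45.3 143.1] [-0.02 -1.82  1.66]
[  0.  -51.2 127.7] [-0.02 -1.92  1.92]
[  0.  -55.5 111.7] [-0.02 -1.99  2.19]
```

View pics/s5.png

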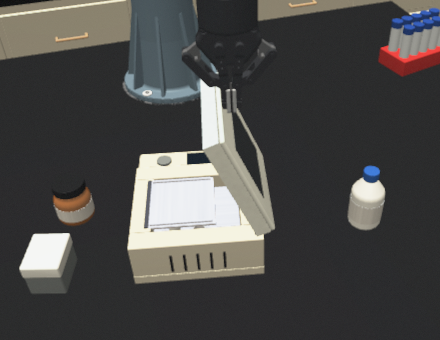

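The cover has passed upright and stands at about 65°, with the fingers behind its outer face. I continue along the arc.

Emit:
move_arm(
  motion=[
    [[0,-0.2,0.1],[0,0,0],0],
    [[0,-0.46,0.24],[0,0,0],0],
    [[0,-0.72,0.42],[0,0,0],0],
    [[0,-0.97,0.6],[0,0,0],0],
    [[0,-1.18,0.78],[0,0,0],0],
    [[0,-1.38,0.97],[0,0,0],0],
    [[0,-1.55,1.19],[0,0,0],0],
    [[0,-1.7,1.42],[0,0,0],0],
    [[0,-1.76,1.54],[0,0,0],0],
    [[0,-1.82,1.66],[0,0,0],0],
  ],
)

```text
time_s: 10.3
eef_pos: [0.5172, -0.1106, 0.1504]
eef_rot: [-0.0, 0.122, 0.993, 0.0]
wrist_force: [-0.5, 0.3, 1.2]
opening: 0.005
```

```bash
python3 - <<'E'
from h import *
P=[]
for a in (9,6,3,0):
    A=np.radians(a);q=cov(0,155,30,A)
    P.append([0,round(q[1]+9,1),round(q[2],1)])
units(P)
E
```

```text
t 10.3 tip inc [ -1.4 -43.8 142.4] F [-0.5  0.3  1.2] open 0.01
turn [ 0.   -0.01  0.  ]
[  0.  -49.4 132.9] [-0.02 -0.09  0.16]
[  0. -52. 125.] [-0.02 -0.14  0.29]
[  0.  -54.2 117.1] [-0.02 -0.17  0.42]
[  0. -56. 109.] [-0.02 -0.2   0.56]
```

Emit:
move_arm(
  motion=[
    [[0,-0.04,0.07],[0,0,0],0],
    [[0,-0.08,0.15],[0,0,0],0],
    [[0,-0.11,0.22],[0,0,0],0],
    [[0,-0.14,0.29],[0,0,0],0],
    [[0,-0.16,0.36],[0,0,0],0],
    [[0,-0.17,0.42],[0,0,0],0],
    [[0,-0.18,0.46],[0,0,0],0],
    [[0,-0.19,0.5],[0,0,0],0],
    [[0,-0.2,0.53],[0,0,0],0],
    [[0,-0.2,0.55],[0,0,0],0],
  ],
)

```text
time_s: 11.55
eef_pos: [0.5146, -0.1224, 0.118]
eef_rot: [-0.0, 0.122, 0.993, -0.0]
wrist_force: [-0.2, -0.2, 0.6]
opening: 0.001
```

```bash
python3 - <<'E'
from h import *
units([[0,-56,109]])
E
```

```text
t 11.55 tip inc [ -1.1 -55.9 110. ] F [-0.2 -0.2  0.6] open 0.0
turn [-0. -0. -0.]
[  0 -56 109] [-0.02 -0.    0.02]
```

Emit:
move_arm(
  motion=[
    [[0,0,0.02],[0,0,0],0],
    [[0,0,0.04],[0,0,0],0],
    [[0,0,0.06],[0,0,0],0],
    [[0,0,0.06],[0,0,0],0],
  ],
)

```text
time_s: 12.05
eef_pos: [0.5148, -0.1224, 0.1169]
eef_rot: [-0.0, 0.122, 0.993, -0.0]
wrist_force: [-8.1, 3.6, 20.9]
opening: -0.002
```

Contact at the stop: tip at 108.9 mm against the 109 mm expected, with 21 N. I retreat and check.

Emit:
move_arm(
  motion=[
    [[0,0,-0.2],[0,0,0],0],
    [[0,0,-0.9],[0,0,0],0],
    [[0,0,-1.7],[0,0,0],0],
    [[0,0,-2.5],[0,0,0],0],
    [[0,-0.5,-3.3],[0,0,0],0],
    [[0,-1.2,-3.3],[0,0,0],0],
    [[0,-2,-3.3],[0,0,0],0],
    [[0,-2.8,-3.3],[0,0,0],0],
    [[0,-2.8,-3.3],[0,0,0],0],
  ],
)

```text
time_s: 13.18
eef_pos: [0.4729, -0.2881, 0.3122]
eef_rot: [-0.0, 0.124, 0.992, -0.0]
wrist_force: [-0.2, 0.4, 0.0]
opening: 0.002
```

```bash
python3 - <<'E'
from h import *
import cv2
v=np.load('pose.npy')
s=viewer.camera('scene')
for a in (0,.06):
  p=proj('scene',inc2w([cov(90,180,30,a),cov(90,180,0,a),cov(90,0,30,a),cov(-90,180,30,a)],v[:3]));print(a,p.round(1).tolist())
c=s[120:370,60:460];cv2.imwrite('pics/s6.png',cv2.resize(c,None,fx=2,fy=2))
cv2.imwrite('pics/t6.png',viewer.camera('top'));print(monitor.get_obs()['wrist_force'])
E
```

```text
0 [[191.0, 289.1], [194.2, 303.6], [317.2, 280.6], [200.3, 212.5]]
0.06 [[191.3, 283.7], [193.3, 298.5], [318.4, 280.5], [200.6, 207.3]]
[ 0.05885066  0.44463534 -0.479649  ]
```

View pics/s6.png

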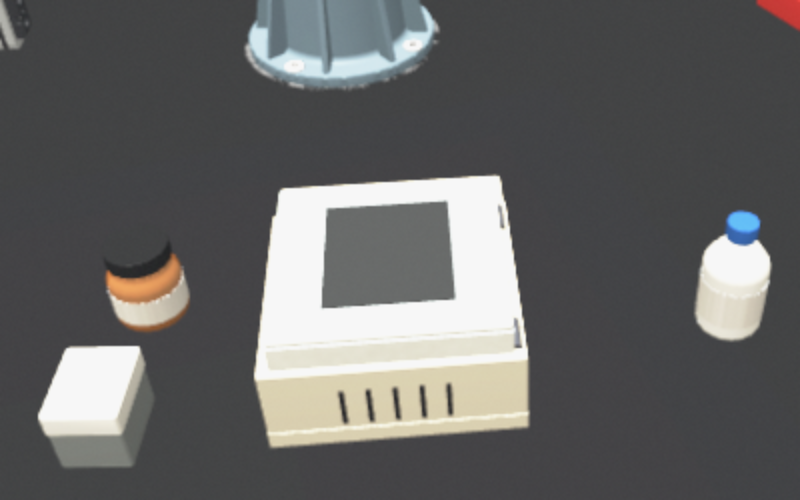

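View pics/t6.png

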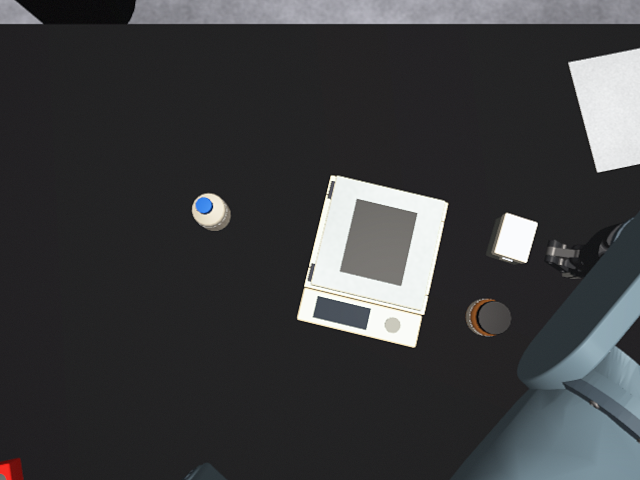

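The cover sits flush on the rim: its lower front corner is at (193,303), predicted (194,304) for shut. The bystanders are at their original pixels and the arm is clear.

```bash
python3 -c "
from bench import workorder; print(workorder.hand_in())"
```

```text
the job is handed in; nothing more can be done
None
```

The incubator is closed and the job is handed in, at about 13 s on the robot's clock. I pushed the flap down flat first, then went over to the other side and swung the cover shut, slowing down for the last part. Both were pushed with the closed fingers, and nothing was gripped or lifted.

**What the last checks showed:**
- **Flap:** it lay flat in the picture taken before I closed the cover. The push ended on its stop at 78 mm, against 79 mm expected. The wrist force was about 32 N.
- **Cover:** it is flush on the rim. Its lower front corner is within about 1 pixel of the shut position. The push ended on the rim at 109 mm, as expected, with about 22 N.
- **Upper front corner:** this showed about 6 pixels below its predicted place. I put this down to a bevelled edge, since a cover left ajar would show it higher. I did not check it further.
- **Bottle, jar and tip box:** they stand where they were in the top picture.
- **Tubes:** nothing touched them, but they are hidden under the flap and cover, so I could not check them at the end.
- **Arm:** it is clear of everything, with wrist force near zero.

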